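# Fetch the gland ring from behind the brass sleeves

### The arm

A 7-joint arm with a two-finger parallel gripper is mounted at the origin on the work surface. World frame = base frame: x ahead of the robot, y to its left, z up, the work surface at z = 0. Lengths are in m, angles in rad, forces in N, time in s.
With the tool pointing down it reaches from about 0.4 to 0.85 m from the base axis. Payload 4.5 kg.
Tool frame: the origin (TCP) lies where the fingers leave the gripper's body, on its centre line; the fingertips stand 64 mm ahead of it and the grasp point (between the pads) lies 45 mm ahead of it; z points along the fingers, y is the direction in which the jaws open and shut (so a half turn about z gives the same grasp; the last joint's range is limited). The gripper opens to 88 mm and grips with 3 to 60 N. Pads are 18 mm wide; open, the fingers measure 123 mm over their backs; the gripper's body (75 mm by 187 mm) begins 45 mm behind the grasp point.
Start: joints at [-1.258, 0.689, -0.195, 1.565, 0.157, 0.902, -0.215], TCP at [0.172, 0.601, 0.303] pointing down, gripper open.
Joint ranges: [-3.01, 3.01], [-0.46, 2.08], [-1.47, 1.51], [0.13, 2.56], [-1, 4.14], [0.04, 2.09], [-2.66, 2.66]. Speed limits (rad/s): [2.57, 2.57, 3.14, 3.14, 3.14, 3.14, 3.14].

### API

Orientations are given as a unit quaternion [x, y, z, w].
In Python, from plant import monitor, snapshot, workorder, finder gives the robot as it stands.
- The arm moves only by the tool carry_out, never from a script. Its argument "motion" is one flat list of numbers, 6 for each row, row after row: the shift along the tool's x, y, z in cm, then the turn, a rotation vector about the tool's x, y, z in rad. In form: [x, y, z, rx, ry, rz, x, y, z, rx, ry, rz, ...]. A call has 1 to 8 rows; each row shifts and turns the commanded pose from where the row before left it, along the tool's axes as they then stand; what a row does not reach is not made up. A row lasts 1/8 s, in which the tool goes at most 62.5 mm and 10.7 degrees, less where a joint would pass 70% of its speed; a pose out of reach is approached as far as the arm can. A call with a gripper value outside its range is refused whole. "hand" is the finger opening in cm, from 0 to 8.81, set as the call begins (left out, the last holds). The fingers move at their own pace and stop on an object; "grip_force" is the grip in N (left out, the last holds). Time passes only in rows, so rows that do not move let the fingers close. It gives the time, the measured TCP pose, the force and the opening at its end, in the units of the state.
- monitor.get_state(): the state, without advancing time (a new reading comes with each control period).
- snapshot(name): name is "scene" or "top"; returns a dict with "frame" (420x560x3 uint8, red, green, blue), "range_z" (420x560 float32, m along the optical axis (not along the pixel's ray), 0 where there is no reading), "fx", "fy", "cx", "cy" (pixels), "D" ([k1, k2, p1, p2, k3] as OpenCV has them; the pictures are not rectified), "rvec" (rotation vector, rad) and "tvec" (3), from world to camera coordinates, as OpenCV has them. Camera axes: x right, y down, z forward; pixel columns grow to the right and rows downward; lengths in m; the calibration is good to about 2 mm. A picture is of the moment at which its call begins.
- workorder.finish_job(): hands the job in, once; it reports no verdict.
Trained networks look in a picture, given as the dict that the camera call returned (one of the last four; its "shot" number tells which), for a name from the list of things; names that differ only in an ending like _2 or _b are one class to them, and where a whole thing is asked for, a point or a joint stands for the part that bears it (a point fixed in the world has none). Each returns a list of dicts, best first, with "p" (0 to 1); they miss things now and then, are a little off and sometimes report something else, mostly with a low value. They report only what shows in the picture. A call takes as long as a camera call.
- finder.masks_of(picture, thing): "pixels" (420x560 bool, what is visible of it) and "extent" ([left, top, right, bottom] in pixels, round what is visible of it).
The state is a dict: "clock": time; "q": joint angles; "qd": joint speeds; "joint_torque": joint torques, N m; "tool_pos": TCP position; "eef_rot": TCP orientation; "contact_force": force on the tool from outside, world axes, zero at the start; "moment": the same for the moment, N m; "opening": opening from 0.0 (shut) to 1.0 (fully open).
Only numpy, scipy, OpenCV 4.12 (cv2) and the standard library are available. Lean on these libraries where they do the work, as an engineer would, in place of code of your own. Each camera call takes 0.05 s, during which the arm holds its last target. There are 200 camera calls.

### The job

The short brass gland ring stands hemmed in by three tall brass parts in the aluminium tray. Clear all three tall parts out onto the black rubber mat and stand them there upright, then slip the gland ring fully down over the post of the steel assembly stand, and only then put each tall part back upright in the very place in the tray where it stood at the start. Set things down rather than drop them, tip nothing over, and leave the oil bottle, the O-ring bin and the screwdriver alone.

Things in the scene. Friction and masses are not known exactly. Their poses are not given: they have to be found in the camera images.
- plain_sleeve: loose, brass: plain round tube, outside diameter 58, wall 7, height 95 mm, about 0.6 kg, standing upright; origin at the centre of its underside, z up along its axis. It starts on one of the three outer seats of the tray; which one varies
- flanged_sleeve: loose, brass: round tube of outside diameter 50, wall 6, height 95 mm, with a wide foot flange of diameter 66, 8 mm thick, about 0.6 kg, standing upright; origin at the centre of its underside, z up along its axis. It starts on one of the three outer seats; which one varies
- square_block: loose, brass: upright block 50 x 50 mm in plan, 95 mm high, with a round bore of 29 mm from the top, about 0.65 kg; origin at the centre of its underside, z up, x and y square to its side faces. It starts on one of the three outer seats, which one varies, its faces within 0.2 rad of square to the tray
- gland_ring: loose, brass: short round ring, outside diameter 44, bore 32, height 30 mm, about 0.15 kg, lying flat (axis upright) on the middle seat of the tray; origin at the centre of its underside
- tray: fixed: open aluminium tray 200 (x) by 210 (y) mm, walls 5 mm thick and 22 mm high, inner floor 5 mm above the origin; origin at the centre of its underside, on the bench. Grey discs on its floor mark the seats, at (x, y) = (-50, 0), (10, 60), (10, -60) mm for the tall parts and (10, 0) for the gland ring; parts start within 2 mm of them
- mat: fixed: black rubber mat 300 (x) by 140 (y) mm, 3 mm thick, the side area for the tall parts; origin at the centre of its underside, on the bench. It lies left or right of the tray, the stand on the other side
- stand: fixed: steel assembly stand, square base plate 120 x 120 mm, 12 mm thick, with a dark upright post in its middle, diameter 20 mm, rising 18 mm above the plate, top edge chamfered; origin at the centre of the base plate's underside, on the bench. The gland ring goes over the post and lies flat on the plate
- oil_bottle: bystander, loose: white bottle, diameter 56, height 130 mm, standing beyond the tray; origin at the centre of its underside
- oring_bin: bystander, loose: open blue plastic bin 80 (x) by 110 (y) by 40 mm high holding black O-rings, beyond the tray; origin at the centre of its underside
- scraper: bystander, loose: screwdriver 170 mm long lying beyond the tray, blade thin; origin at its middle on the underside, handle towards its -x

How it is judged:
On the way, in this order (a step that is already met when the one before it is completed fails the run):
1. all three tall parts stand upright on the mat, the gland ring still in its place in the tray (x of plain_sleeve in the frame of mat between -0.15 and 0.15 m and y of plain_sleeve in the frame of mat between -0.07 and 0.07 m and z of plain_sleeve in the frame of mat between -0.002 and 0.007 m and angle between each of plain_sleeve, flanged_sleeve, square_block's own z axis and vertical below 0.15 rad and x of flanged_sleeve in the frame of mat between -0.15 and 0.15 m and y of flanged_sleeve in the frame of mat between -0.07 and 0.07 m and z of flanged_sleeve in the frame of mat between -0.002 and 0.007 m and x of square_block in the frame of mat between -0.15 and 0.15 m and y of square_block in the frame of mat between -0.07 and 0.07 m and z of square_block in the frame of mat between -0.002 and 0.007 m and distance of gland_ring from where it was at the start of the episode below 0.03 m), for 0.2 s.
2. the gland ring lies fully down over the post of the stand while the three tall parts stand on the mat (horizontal distance between gland_ring and stand below 0.009 m and z of gland_ring in the frame of stand below 0.016 m and angle between gland_ring's own z axis and vertical below 0.12 rad and x of plain_sleeve in the frame of mat between -0.15 and 0.15 m and y of plain_sleeve in the frame of mat between -0.07 and 0.07 m and z of plain_sleeve in the frame of mat between -0.002 and 0.007 m and angle between each of plain_sleeve, flanged_sleeve, square_block's own z axis and vertical below 0.15 rad and x of flanged_sleeve in the frame of mat between -0.15 and 0.15 m and y of flanged_sleeve in the frame of mat between -0.07 and 0.07 m and z of flanged_sleeve in the frame of mat between -0.002 and 0.007 m and x of square_block in the frame of mat between -0.15 and 0.15 m and y of square_block in the frame of mat between -0.07 and 0.07 m and z of square_block in the frame of mat between -0.002 and 0.007 m), for 0.2 s.
At the end, for the whole second after the job is handed in: Each of the three tall parts stands upright (within 0.1 rad) and at rest within 15 mm of where it stood at the start; the gland ring lies flat around the post, its underside within 4 mm of the stand's plate and its centre within 9 mm of the stand's centre, at rest (horizontal distance between gland_ring and stand below 0.009 m and z of gland_ring in the frame of stand below 0.016 m and angle between gland_ring's own z axis and vertical below 0.12 rad and linear speed of each of gland_ring, plain_sleeve, flanged_sleeve, square_block below 0.02 m/s and distance of each of plain_sleeve, flanged_sleeve, square_block from where it was at the start of the episode below 0.015 m and angle between each of plain_sleeve, flanged_sleeve, square_block's own z axis and vertical below 0.1 rad); the robot touches nothing.
It fails at once if the oil bottle, the O-ring bin or the screwdriver is pushed more than 3 cm from its place (distance of any of oil_bottle, oring_bin, scraper from where it was at the start of the episode above 0.03 m).
It fails at once if one of the four brass parts is tipped over (angle between any of plain_sleeve, flanged_sleeve, square_block, gland_ring's own z axis and vertical above 0.8 rad).
It fails at once if one of the four brass parts is dropped from more than about 2 cm ((contact force between plain_sleeve and anything else below 0.2 N and linear speed of plain_sleeve above 0.65 m/s) or (contact force between flanged_sleeve and anything else below 0.2 N and linear speed of flanged_sleeve above 0.65 m/s) or (contact force between square_block and anything else below 0.2 N and linear speed of square_block above 0.65 m/s) or (contact force between gland_ring and anything else below 0.2 N and linear speed of gland_ring above 0.65 m/s)).
It also fails if it takes over 136 s, if anything falls off the work surface, if the arm or the gripper's body presses on something with over 40 N, if the wrist force passes 120 N, or if a joint passes its speed limit or range.

## Working session

There is one attempt and no reset: what is moved stays moved. The work goes in short steps, Python scripts to look and compute and a tool call to move; the robot and the scene stay as the last step left them, time stands still between calls to the robot, and variables do not carry over. Pictures are saved under pics/ and viewed, about 12 in all and at most 16, crops included, and the job is handed in when it is done.

Besides the shell and the picture viewer there is one more tool, called after ">>>" as a command line: name --argument value ..., lists and objects as JSON in quotes. carry_out: Moves the arm, as the interface text tells. Its arguments: {"type":"object","properties":{"motion":{"type":"array"},"hand":{"type":"number"},"grip_force":{"type":"number"}},"required":["motion"]}

```bash
mkdir -p pics; ls; cat > h.py <<'E'
import numpy as np, cv2
from plant import monitor, snapshot, workorder, finder
def cam(p):
    K=np.array([[p['fx'],0,p['cx']],[0,p['fy'],p['cy']],[0,0,1.]]);R=cv2.Rodrigues(np.array(p['rvec'],float))[0]
    return K,np.array(p['D'],float),R,np.array(p['tvec'],float).ravel()
def cloud(p,mask=None):
    K,D,R,t=cam(p);z=p['range_z'];m=(z>0) if mask is None else (z>0)&mask
    v,u=np.nonzero(m);n=cv2.undistortPoints(np.stack([u,v],1).astype(np.float32)[:,None],K,D)[:,0]
    zz=z[v,u][:,None];return (np.hstack([n*zz,zz])-t)@R
def save(p,name): cv2.imwrite('pics/'+name,p['frame'][:,:,::-1])
E
python3 - <<'E'
from h import *
s=monitor.get_state();print({k:np.round(v,3) for k,v in s.items()})
for n in('top','scene'):
    p=snapshot(n);save(p,n+'0.png')
    for o in 'plain_sleeve flanged_sleeve square_block gland_ring tray mat stand oil_bottle oring_bin scraper'.split():
        r=finder.masks_of(p,o)
        for d in r[:2]:
            c=cloud(p,d['pixels'])
            if len(c)==0: continue
            zt=np.percentile(c[:,2],97);T=c[c[:,2]>zt-.006]
            print(n,o,round(d['p'],2),d['extent'],len(c),'top z',zt.round(3),'med',np.median(T,0).round(4),'mid',((T.min(0)+T.max(0))/2).round(4),'rng',c.min(0).round(3),c.max(0).round(3))
E
```

```text
pics
{'clock': np.float64(0.0), 'q': array([-1.258,  0.69 , -0.195,  1.566,  0.157,  0.903, -0.215]), 'qd': array([ 0.   , -0.001, -0.001,  0.001,  0.002, -0.001, -0.001]), 'joint_torque': array([-0.0000e+00, -5.2756e+01, -1.2670e+00, -1.5343e+01, -5.3000e-02,
        7.0000e-03,  0.0000e+00]), 'tool_pos': array([0.172, 0.6  , 0.302]), 'eef_rot': array([ 0.139,  0.99 , -0.001, -0.   ]), 'contact_force': array([0.147, 0.098, 0.705]), 'moment': array([-0.002, -0.05 ,  0.03 ]), 'opening': np.float64(0.999)}
top plain_sleeve 0.71 [264.0, 246.1, 290.8, 277.4] 312 top z 0.102 med [0.5023 0.0064 0.0993] mid [0.5013 0.0083 0.1003] rng [ 0.474 -0.02   0.003] [0.531 0.037 0.104]
top plain_sleeve 0.36 [349.2, 106.4, 364.2, 178.9] 433 top z 0.027 med [ 0.8138 -0.1762  0.024 ] mid [ 0.8147 -0.1762  0.0252] rng [ 0.692 -0.197 -0.001] [ 0.856 -0.158  0.029]
top flanged_sleeve 0.62 [279.4, 217.8, 309.8, 244.7] 513 top z 0.102 med [ 0.5748 -0.0306  0.0995] mid [ 0.575  -0.0315  0.0999] rng [ 0.544 -0.063  0.004] [0.605 0.001 0.104]
top gland_ring 0.45 [260.0, 226.3, 279.6, 245.7] 132 top z 0.037 med 
[... 2413 characters left out ...]
394 -0.002] [ 0.622 -0.242  0.009]
scene stand 0.65 [317.4, 115.5, 389.1, 160.9] 1889 top z 0.02 med [0.495  0.2976 0.0153] mid [0.4922 0.3019 0.0241] rng [0.428 0.241 0.   ] [0.554 0.366 0.034]
scene oil_bottle 0.7 [368.1, 193.2, 407.2, 245.5] 1290 top z 0.132 med [0.752  0.1767 0.1309] mid [0.7513 0.1784 0.1299] rng [0.727 0.149 0.007] [0.778 0.197 0.134]
scene oring_bin 0.94 [292.1, 251.5, 370.8, 321.8] 3292 top z 0.042 med [0.785  0.0192 0.0402] mid [0.7835 0.0195 0.0404] rng [ 0.721 -0.04  -0.002] [0.83  0.099 0.045]
scene scraper 0.6 [217.1, 297.9, 260.5, 386.6] 963 top z 0.028 med [ 0.817  -0.1801  0.0253] mid [ 0.8134 -0.1803  0.0255] rng [ 0.688 -0.197 -0.   ] [ 0.857 -0.16   0.029]
```

```bash
cat >> h.py <<'E'
def clusters(zlo,zhi,box,cell=.004,names=('top','scene')):
    out={}
    for n in names:
        p=snapshot(n);P=cloud(p);m=(P[:,2]>zlo)&(P[:,2]<zhi)&(P[:,0]>box[0])&(P[:,0]<box[1])&(P[:,1]>box[2])&(P[:,1]<box[3]);P=P[m]
        g=np.zeros((int((box[1]-box[0])/cell)+1,int((box[3]-box[2])/cell)+1),np.uint8)
        i=((P[:,:2]-[box[0],box[2]])/cell).astype(int);g[i[:,0],i[:,1]]=1
        g=cv2.dilate(g,np.ones((3,3),np.uint8))
        k,l=cv2.connectedComponents(g);lab=l[i[:,0],i[:,1]]
        out[n]=[P[lab==j] for j in range(1,k) if (lab==j).sum()>25]
    return out
def report(o):
    for n,cs in o.items():
        for c in cs:
            q=(c[:,:2]*1000).astype(np.float32);ce,r=cv2.minEnclosingCircle(q);rc=cv2.minAreaRect(q)
            print(n,len(c),'circ',np.round(ce,1),round(r,1),'rect',np.round(rc[0],1),np.round(rc[1],1),round(rc[2],1),'zmed',np.median(c[:,2]).round(4),'mean',c[:,:2].mean(0).round(4))
E
python3 - <<'E'
from h import *
report(clusters(.094,.108,(.42,.68,-.11,.16)))
print('ring');report(clusters(.03,.045,(.53,.6,-.01,.065)))
print('post');report(clusters(.022,.04,(.42,.56,.23,.38)))
print('plate');report(clusters(.008,.016,(.40,.58,.21,.40)))
print('mat');report(clusters(.0018,.006,(.28,.66,-.42,-.2)))
print('tray');report(clusters(.016,.027,(.40,.70,-.15,.19)))
a=cv2.imread('pics/top0.png');b=cv2.imread('pics/scene0.png')
cv2.imwrite('pics/a.png',np.hstack([cv2.resize(a[170:310,190:340],None,fx=2.6,fy=2.6),cv2.resize(b[130:270,190:340],None,fx=2.6,fy=2.6)]))
E
```

```text
top 279 circ [501.1   8.5] 28.9 rect [501.4   8.3] [55.4 55.3] 45.0 zmed 0.0995 mean [0.5008 0.0085]
top 464 circ [540.4  84.8] 34.3 rect [539.7  84.8] [50.2 50.2] 25.1 zmed 0.0997 mean [0.5397 0.0848]
top 203 circ [575.1 -31.3] 24.7 rect [574.9 -31.5] [47.5 47.9] 44.5 zmed 0.0994 mean [ 0.5751 -0.0313]
scene 305 circ [499.8   7.2] 29.3 rect [500.3   7.1] [56.2 57.3] 70.3 zmed 0.1003 mean [0.5013 0.0066]
scene 451 circ [538.2  83.7] 35.3 rect [537.6  84.1] [51.3 52.5] 25.9 zmed 0.1008 mean [0.5397 0.0825]
scene 268 circ [573.8 -32.5] 25.5 rect [574.1 -32.6] [47.3 48.5] 59.5 zmed 0.1001 mean [ 0.575  -0.0331]
ring
top 149 circ [550.4  22.7] 35.6 rect [551.2  25.2] [50.4 54.9] 70.7 zmed 0.0344 mean [0.5586 0.0269]
scene 225 circ [554.7  34.2] 30.8 rect [553.8  32.5] [42.3 59. ] 24.2 zmed 0.0355 mean [0.5546 0.0344]
post
top 62 circ [492.9 306.1] 9.9 rect [492.2 305.7] [17.2 18.4] 16.6 zmed 0.0283 mean [0.4923 0.3053]
scene 56 circ [491.4 303.2] 10.0 rect [491.3 302.8] [17.2 17.5] 86.4 zmed 0.0296 mean [0.4927 0.3023]
plate
top 2705 circ [491.3 305.5] 82.9 rect [492.1 305.4] [122.  119.5] 87.9 zmed 0.0115 mean [0.4909 0.3049]
scene 1661 circ [491.  303.8] 83.4 rect [490.3 304. ] [122.2 124. ] 87.6 zmed 0.0132 mean [0.4948 0.3002]
mat
top 6594 circ [ 467.8 -311.3] 214.6 rect [ 469.9 -310. ] [379.4 220. ] 0.0 zmed 0.0032 mean [ 0.4685 -0.3149]
scene 10788 circ [ 469.5 -310.4] 218.5 rect [ 469.9 -310. ] [379.7 219.9] 0.0 zmed 0.0036 mean [ 0.4825 -0.3156]
tray
top 919 circ [547.9  23.9] 144.8 rect [547.7  23.9] [201.2 210.8] 17.1 zmed 0.0216 mean [0.5477 0.0249]
scene 72 circ [439.9  86.1] 20.8 rect [433.5  91.5] [41.5 20.7] 50.2 zmed 0.0225 mean [0.4352 0.091 ]
scene 1253 circ [546.7  21.8] 144.5 rect [545.6  23. ] [203.3 212.5] 17.3 zmed 0.0222 mean [0.5771 0.0044]
```

View pics/a.png

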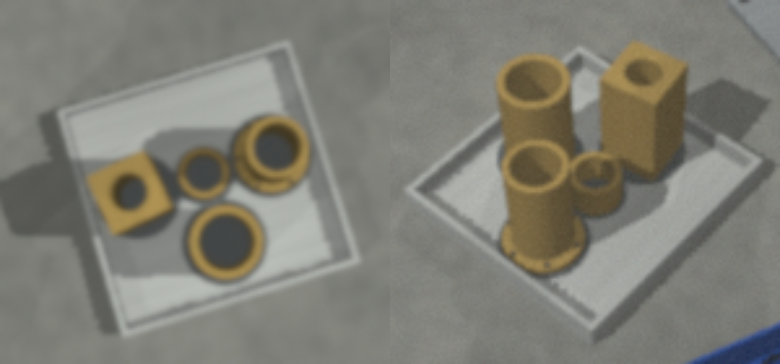

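View pics/scene0.png

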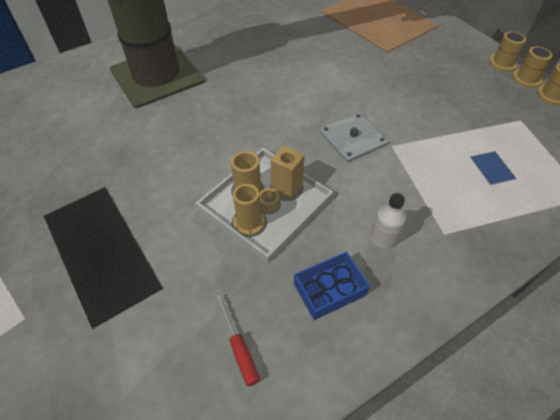

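Tray yaw is about 17°. The flanged sleeve is at (0.575, -0.032), the plain sleeve at (0.501, 0.008) and the square block at (0.5395, 0.084) with its faces at 25.5°. The ring is at (0.557, 0.027), and the mat lies on the right, around (0.47, -0.317). The plan is to use a jaw direction of about 107° throughout.

```bash
cat > go.py <<'E'
import sys,numpy as np
from plant import monitor
from scipy.spatial.transform import Rotation as R
# usage: go.py x y z jawdeg  [x y z ...] successive waypoints (m), prints tool-axis shift in cm (after levelling turn)
s=monitor.get_state();p=np.array(s['tool_pos']);M=R.from_quat(s['eef_rot']);a=list(map(float,sys.argv[1:]))
th=np.deg2rad(a[3]);T=R.from_matrix(np.array([[-np.sin(th),np.cos(th),0],[np.cos(th),np.sin(th),0],[0,0,-1]]))
print('t',round(float(s['clock']),2),'pos',p.round(4),'open',round(float(s['opening']),3),'F',np.round(s['contact_force'],1),'turn',(M.inv()*T).as_rotvec().round(3))
for w in [a[:3]]+[a[i:i+3] for i in range(4,len(a),3)]:
    print(T.inv().apply(np.array(w)-p).round(4)*100,'cm');p=np.array(w)
E
python3 go.py .575 -.032 .25 107.2 .575 -.032 .12
```

```text
t 1.7 pos [0.172  0.6009 0.3027] open 0.996 F [ 0.2 -0.7 -0.2] turn [ 0.     0.    -0.579]
[-19.79 -72.38   5.27] cm
[ 0.  0. 13.] cm
```

>>> carry_out --motion '[0,0,0,0,0,-0.145,0,0,0,0,0,-0.145,0,0,0,0,0,-0.145,0,0,0,0,0,-0.144,-1.32,-4.83,0.35,0,0,0,-1.32,-4.83,0.35,0,0,0,-1.32,-4.83,0.35,0,0,0,-1.32,-4.83,0.35,0,0,0]' --hand 8.8 --grip_force 35

```text
clock: 2.7
tool_pos: [0.2805, 0.4306, 0.2888]
eef_rot: [-0.15, 0.989, 0.0, 0.0]
contact_force: [1.1, 0.6, 0.0]
opening: 1.002
```

>>> carry_out --motion '[-1.32,-4.83,0.35,0,0,0,-1.32,-4.83,0.35,0,0,0,-1.32,-4.83,0.35,0,0,0,-1.32,-4.83,0.35,0,0,0,-1.32,-4.83,0.35,0,0,0,-1.32,-4.83,0.35,0,0,0,-1.32,-4.83,0.35,0,0,0,-1.32,-4.83,0.35,0,0,0]'

```text
clock: 3.7
tool_pos: [0.4957, 0.0926, 0.2608]
eef_rot: [-0.149, 0.989, 0.0, 0.0]
contact_force: [1.1, 0.1, -0.2]
opening: 1.001
```

```bash
python3 go.py .575 -.032 .25 107.2 .575 -.032 .12
```

```text
t 3.7 pos [0.4957 0.0926 0.2608] open 1.001 F [ 1.1  0.1 -0.2] turn [ 0.     0.001 -0.   ]
[ -3.89 -14.25   1.08] cm
[ 0.  0. 13.] cm
```

>>> carry_out --motion '[-1.3,-4.8,0.35,0,0,0,-1.3,-4.8,0.35,0,0,0,-1.3,-4.7,0.35,0,0,0,0,0,0,0,0,0,0,0,1,0,0,0,0,0,0,0,0,0]'

```text
clock: 4.45
tool_pos: [0.5731, -0.0294, 0.2394]
eef_rot: [-0.151, 0.989, 0.001, -0.001]
contact_force: [0.3, -0.4, 0.6]
opening: 1.0
```

```bash
python3 go.py .575 -.032 .24 107.2 .575 -.032 .12
```

```text
t 4.45 pos [ 0.5731 -0.0294  0.2394] open 1.0 F [ 0.3 -0.4  0.6] turn [ 0.001 -0.002  0.003]
[-0.1  -0.31 -0.06] cm
[ 0.  0. 12.] cm
```

>>> carry_out --motion '[-0.1,-0.3,3,0,0,0,0,0,3,0,0,0,0,0,3,0,0,0,0,0,2,0,0,0,0,0,0.9,0,0,0,0,0,0,0,0,0]'

```text
clock: 5.2
tool_pos: [0.5759, -0.0328, 0.1212]
eef_rot: [-0.15, 0.989, 0.0, -0.0]
contact_force: [-0.2, -0.4, -0.8]
opening: 1.0
```

>>> carry_out --motion '[0,0,0,0,0,0,0,0,0,0,0,0,0,0,0,0,0,0,0,0,0,0,0,0,0,0,0,0,0,0,0,0,0,0,0,0]' --hand 0

```text
clock: 5.95
tool_pos: [0.5759, -0.0323, 0.1215]
eef_rot: [-0.15, 0.989, 0.001, 0.0]
contact_force: [-3.1, 4.6, 5.2]
opening: 0.565
```

```bash
python3 go.py .575 -.032 .24 107.2 .555 -.317 .24 .555 -.317 .119
```

```text
t 5.95 pos [ 0.5759 -0.0323  0.1215] open 0.565 F [-3.1  4.6  5.2] turn [0.002 0.001 0.001]
[  0.08   0.06 -11.85] cm
[ 10.34 -26.63   0.  ] cm
[ 0.   0.  12.1] cm
```

>>> carry_out --motion '[0,0,-1,0,0,0,0,0,-2,0,0,0,0,0,-3,0,0,0,0,0,-3,0,0,0,0,0,-2.5,0,0,0,0.8,-2,-0.5,0,0,0,1.3,-3.3,0,0,0,0,1.6,-4.1,0,0,0,0]'

```text
clock: 6.95
tool_pos: [0.5676, -0.1359, 0.2406]
eef_rot: [-0.15, 0.989, -0.0, -0.001]
contact_force: [1.5, -1.4, -7.6]
opening: 0.563
```

>>> carry_out --motion '[1.6,-4.1,0,0,0,0,1.6,-4.1,0,0,0,0,1.5,-4,0,0,0,0,1.3,-3.2,0,0,0,0,0.7,-1.8,0,0,0,0,0,0,0,0,0,0,0,0,2,0,0,0,0,0,0,0,0,0]'

```text
clock: 7.95
tool_pos: [0.5547, -0.3155, 0.2197]
eef_rot: [-0.151, 0.988, 0.002, -0.002]
contact_force: [-0.5, 0.1, -7.6]
opening: 0.562
```

```bash
python3 go.py .555 -.317 .22 107.2 .555 -.317 .1195
```

```text
t 7.95 pos [ 0.5547 -0.3155  0.2197] open 0.562 F [-0.5  0.1 -7.6] turn [ 0.004 -0.003  0.003]
[ 0.02 -0.15 -0.03] cm
[ 0.    0.   10.05] cm
```

>>> carry_out --motion '[0,0,2.5,0,0,0,0,0,3,0,0,0,0,0,2.5,0,0,0,0,0,1.2,0,0,0,0,0,0.4,0,0,0,0,0,0.3,0,0,0,0,0,0.1,0,0,0,0,0,0,0,0,0]'

```text
clock: 8.95
tool_pos: [0.5556, -0.3186, 0.1217]
eef_rot: [-0.149, 0.989, -0.0, 0.0]
contact_force: [-0.2, 1.1, -7.1]
opening: 0.561
```

```bash
python3 go.py .555 -.317 .119 107.2
```

```text
t 8.95 pos [ 0.5556 -0.3186  0.1217] open 0.561 F [-0.2  1.1 -7.1] turn [-0.001  0.001 -0.   ]
[0.01 0.17 0.27] cm
```

>>> carry_out --motion '[0,0,0.1,0,0,0,0,0,0.1,0,0,0,0,0,0,0,0,0]'

```text
clock: 9.32
tool_pos: [0.5555, -0.3185, 0.1196]
eef_rot: [-0.149, 0.989, -0.0, 0.0]
contact_force: [-2.3, -1.0, -3.1]
opening: 0.563
```

>>> carry_out --motion '[0,0,0,0,0,0,0,0,0,0,0,0,0,0,0,0,0,0,0,0,0,0,0,0,0,0,-1,0,0,0,0,0,-3,0,0,0,0,0,-4,0,0,0,0,0,-4,0,0,0]' --hand 8.8

```text
clock: 10.32
tool_pos: [0.5554, -0.3184, 0.241]
eef_rot: [-0.15, 0.989, -0.0, 0.0]
contact_force: [-0.1, 0.3, -0.4]
opening: 1.0
```

```bash
python3 go.py .5007 .0078 .24 107.2 .5007 .0078 .1215
```

```text
t 10.32 pos [ 0.5554 -0.3184  0.241 ] open 1.0 F [-0.1  0.3 -0.4] turn [-0.  0.  0.]
[-4.42 32.77  0.1 ] cm
[ 0.    0.   11.85] cm
```

>>> carry_out --motion '[-0.4,2.77,0,0,0,0,-0.6,4.5,0,0,0,0,-0.6,4.8,0,0,0,0,-0.6,4.8,0,0,0,0,-0.6,4.8,0,0,0,0,-0.6,4.8,0,0,0,0,-0.6,4,0,0,0,0,-0.4,2.3,0,0,0,0]'

```text
clock: 11.32
tool_pos: [0.5003, 0.0103, 0.2401]
eef_rot: [-0.151, 0.989, 0.0, 0.001]
contact_force: [0.8, 0.1, 0.2]
opening: 0.997
```

>>> carry_out --motion '[0,0,0,0,0,0,0,0,1.5,0,0,0,0,0,0,0,0,0]'

```text
clock: 11.7
tool_pos: [0.5003, 0.0059, 0.2238]
eef_rot: [-0.149, 0.989, -0.001, -0.001]
contact_force: [-0.5, 0.4, 0.2]
opening: 0.999
```

```bash
python3 go.py .5007 .0078 .24 107.2 .5007 .0078 .1215
```

```text
t 11.7 pos [0.5003 0.0059 0.2238] open 0.999 F [-0.5  0.4  0.2] turn [-0.001 -0.002 -0.002]
[-0.1   0.17 -1.62] cm
[ 0.    0.   11.85] cm
```

>>> carry_out --motion '[-0.1,0.1,2.5,0,0,0,0,0,3,0,0,0,0,0,2.5,0,0,0,0,0,1.5,0,0,0,0,0,0.7,0,0,0,0,0,0,0,0,0]'

```text
clock: 12.45
tool_pos: [0.5014, 0.0083, 0.1223]
eef_rot: [-0.149, 0.989, -0.0, 0.0]
contact_force: [-0.3, 0.4, 0.1]
opening: 0.997
```

>>> carry_out --motion '[0,0,0,0,0,0,0,0,0,0,0,0,0,0,0,0,0,0,0,0,0,0,0,0,0,0,0,0,0,0]' --hand 0

```text
clock: 13.08
tool_pos: [0.5013, 0.0089, 0.1225]
eef_rot: [-0.149, 0.989, -0.0, 0.0]
contact_force: [-0.7, -0.8, 4.2]
opening: 0.64
```

```bash
python3 go.py .5007 .0078 .24 107.2 .47 -.317 .24 .47 -.317 .1195
```

```text
t 13.07 pos [0.5013 0.0089 0.1225] open 0.64 F [-0.7 -0.8  4.2] turn [-0.  0. -0.]
[  0.09  -0.08 -11.75] cm
[ 12.54 -30.12   0.  ] cm
[ 0.    0.   12.05] cm
```

>>> carry_out --motion '[0,0,-1,0,0,0,0,0,-2,0,0,0,0,0,-3,0,0,0,0,0,-3,0,0,0,0.3,-0.7,-2.3,0,0,0,1,-2.2,-0.4,0,0,0,1.6,-4,0,0,0,0,1.8,-4.4,0,0,0,0]'

```text
clock: 14.08
tool_pos: [0.4888, -0.1137, 0.2391]
eef_rot: [-0.15, 0.989, 0.0, -0.001]
contact_force: [1.4, -0.1, -6.2]
opening: 0.639
```

>>> carry_out --motion '[1.8,-4.4,0,0,0,0,1.8,-4.4,0,0,0,0,1.8,-4.2,0,0,0,0,1.4,-3.4,0,0,0,0,0.8,-1.9,0,0,0,0,0.2,-0.5,0,0,0,0,0,0,2,0,0,0,0,0,0,0,0,0]'

```text
clock: 15.08
tool_pos: [0.4696, -0.3138, 0.2179]
eef_rot: [-0.15, 0.989, 0.002, -0.002]
contact_force: [-0.0, 0.6, -6.6]
opening: 0.639
```

```bash
python3 - <<'E'
from h import *
p=snapshot('scene');cv2.imwrite('pics/b.png',cv2.resize(p['frame'][80:360,:400,::-1],None,fx=1.5,fy=1.5))
report(clusters(.09,.104,(.5,.62,-.4,-.25)))
E
python3 go.py .47 -.317 .22 107.2 .47 -.317 .1205
```

```text
top 224 circ [ 555.2 -317.8] 25.8 rect [ 554.6 -317.3] [48.8 48.1] 87.1 zmed 0.097 mean [ 0.5545 -0.3163]
scene 364 circ [ 554.3 -319.4] 25.6 rect [ 554.6 -318.6] [49.4 48.4] 62.3 zmed 0.0977 mean [ 0.5563 -0.3182]
t 15.22 pos [ 0.4712 -0.3148  0.2197] open 0.643 F [ 0.6 -0.5 -6.7] turn [0.    0.    0.001]
[ 0.18 -0.18 -0.03] cm
[0.   0.   9.95] cm
```

View pics/b.png

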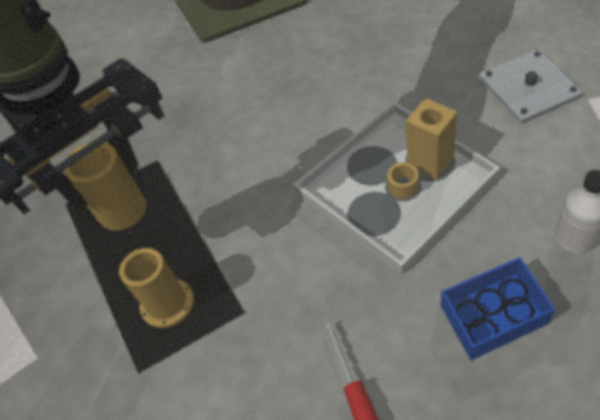

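The flanged sleeve stands on the mat (about 155,290 px), and the plain sleeve hangs upright in the gripper (about 110,185 px). The ring and the block haven't been disturbed. I'll lower the plain sleeve.

>>> carry_out --motion '[0.1,-0.1,2.5,0,0,0,0,0,3,0,0,0,0,0,2.5,0,0,0,0,0,1.2,0,0,0,0,0,0.4,0,0,0,0,0,0.1,0,0,0,0,0,0.1,0,0,0,0,0,0,0,0,0]'

```text
clock: 16.23
tool_pos: [0.4704, -0.3171, 0.1217]
eef_rot: [-0.149, 0.989, -0.0, 0.0]
contact_force: [0.0, -0.0, -6.9]
opening: 0.639
```

```bash
python3 go.py .47 -.317 .1205 107.2
```

```text
t 16.23 pos [ 0.4704 -0.3171  0.1217] open 0.639 F [ 0.  -0.  -6.9] turn [-0.001  0.001 -0.   ]
[0.03 0.02 0.12] cm
```

>>> carry_out --motion '[0,0,0.1,0,0,0,0,0,0.05,0,0,0,0,0,0,0,0,0]'

```text
clock: 16.6
tool_pos: [0.4703, -0.317, 0.1205]
eef_rot: [-0.149, 0.989, -0.0, 0.0]
contact_force: [-1.7, 0.5, 5.9]
opening: 0.638
```

>>> carry_out --motion '[0,0,0,0,0,0,0,0,0,0,0,0,0,0,0,0,0,0,0,0,-1,0,0,0,0,0,-3,0,0,0,0,0,-4,0,0,0,0,0,-4,0,0,0,0,0,0,0,0,-0.145]' --hand 8.8

```text
clock: 17.6
tool_pos: [0.4718, -0.3174, 0.2436]
eef_rot: [-0.222, 0.975, -0.002, 0.003]
contact_force: [1.0, 0.6, 0.4]
opening: 0.998
```

```bash
python3 go.py .5395 .084 .24 115.5 .5395 .084 .1215
```

```text
t 17.6 pos [ 0.4718 -0.3174  0.2436] open 0.998 F [1.  0.6 0.4] turn [-0.006  0.004  0.004]
[-23.39  33.32   0.36] cm
[ 0.    0.   11.85] cm
```

>>> carry_out --motion '[-1.5,2.2,0,0,0,0,-2.9,4.1,0,0,0,0,-3,4.2,0.1,0,0,0,-3,4.2,0.1,0,0,0,-3,4.2,0,0,0,0,-3,4.2,0,0,0,0,-3,4.2,0,0,0,0,-2.4,3.6,0,0,0,0]'

```text
clock: 18.6
tool_pos: [0.5342, 0.0583, 0.2385]
eef_rot: [-0.221, 0.975, 0.0, 0.001]
contact_force: [1.3, -0.4, -0.3]
opening: 1.002
```

>>> carry_out --motion '[-1.5,2.2,0,0,0,0,0,0,0,0,0,0,0,0,1,0,0,0,0,0,0,0,0,0]'

```text
clock: 19.1
tool_pos: [0.5372, 0.0799, 0.2267]
eef_rot: [-0.22, 0.976, -0.001, -0.001]
contact_force: [-0.3, -0.8, -0.3]
opening: 0.997
```

```bash
python3 go.py .5395 .084 .23 115.5 .5395 .084 .1215
```

```text
t 19.1 pos [0.5372 0.0799 0.2267] open 0.997 F [-0.3 -0.8 -0.3] turn [-0.001 -0.003 -0.002]
[-0.38  0.27 -0.33] cm
[ 0.    0.   10.85] cm
```

>>> carry_out --motion '[-0.3,0.2,2.5,0,0,0,0,0,3,0,0,0,0,0,2.7,0,0,0,0,0,1.5,0,0,0,0,0,0.8,0,0,0,0,0,0,0,0,0]'

```text
clock: 19.85
tool_pos: [0.5398, 0.0851, 0.1227]
eef_rot: [-0.221, 0.975, -0.0, -0.0]
contact_force: [0.7, 0.3, 0.2]
opening: 0.997
```

>>> carry_out --motion '[0,0,0,0,0,0,0,0,0,0,0,0,0,0,0,0,0,0,0,0,0,0,0,0,0,0,0,0,0,0,0,0,0,0,0,0]' --hand 0

```text
clock: 20.6
tool_pos: [0.5398, 0.0852, 0.1229]
eef_rot: [-0.221, 0.975, -0.0, 0.0]
contact_force: [-0.3, -1.1, 2.9]
opening: 0.562
```

```bash
python3 go.py .5395 .084 .24 115.5 .385 -.317 .24 .385 -.317 .1195
```

```text
t 20.6 pos [0.5398 0.0852 0.1229] open 0.562 F [-0.3 -1.1  2.9] turn [-0.  0.  0.]
[  0.08  -0.1  -11.71] cm
[ 31.21 -29.54   0.  ] cm
[ 0.    0.   12.05] cm
```

>>> carry_out --motion '[0,0,-1,0,0,0,0,0,-2,0,0,0,0,0,-3,0,0,0,0,0,-3,0,0,0,0.7,-0.7,-2.4,0,0,0,2,-1.9,-0.4,0,0,0,3,-2.8,0,0,0,0,3.4,-3.2,0,0,0,0]'

```text
clock: 21.6
tool_pos: [0.4936, -0.0322, 0.2407]
eef_rot: [-0.222, 0.975, 0.0, -0.0]
contact_force: [0.7, -1.5, -5.8]
opening: 0.564
```

>>> carry_out --motion '[3.6,-3.4,0,0,0,0,3.6,-3.4,0,0,0,0,3.6,-3.4,0,0,0,0,3.6,-3.4,0,0,0,0,3.2,-3,0,0,0,0,2.4,-2.3,0,0,0,0,1.5,-1.5,0,0,0,0,0.5,-0.5,0,0,0,0]'

```text
clock: 22.6
tool_pos: [0.3846, -0.316, 0.2403]
eef_rot: [-0.219, 0.976, 0.0, -0.001]
contact_force: [0.4, 0.2, -6.1]
opening: 0.564
```

>>> carry_out --motion '[0,0,1.5,0,0,0,0,0,0.5,0,0,0,0,0,0,0,0,0]'

```text
clock: 22.98
tool_pos: [0.3863, -0.3136, 0.22]
eef_rot: [-0.222, 0.975, 0.001, -0.0]
contact_force: [-0.4, -0.7, -5.6]
opening: 0.564
```

```bash
python3 go.py .385 -.317 .22 115.5 .385 -.317 .1209
```

```text
t 22.98 pos [ 0.3863 -0.3136  0.22  ] open 0.564 F [-0.4 -0.7 -5.6] turn [ 0.002 -0.     0.003]
[ 0.26 -0.25 -0.  ] cm
[0.   0.   9.91] cm
```

>>> carry_out --motion '[0.1,-0.1,2.5,0,0,0,0,0,3,0,0,0,0,0,2.5,0,0,0,0,0,1.2,0,0,0,0,0,0.4,0,0,0,0,0,0.1,0,0,0,0,0,0.1,0,0,0,0,0,0,0,0,0]'

```text
clock: 23.98
tool_pos: [0.3858, -0.3164, 0.1231]
eef_rot: [-0.221, 0.975, -0.0, 0.0]
contact_force: [-0.1, 0.8, -7.9]
opening: 0.563
```

```bash
python3 go.py .385 -.317 .1209 115.5
```

```text
t 23.98 pos [ 0.3858 -0.3164  0.1231] open 0.563 F [-0.1  0.8 -7.9] turn [-0.001  0.    -0.   ]
[ 0.09 -0.02  0.22] cm
```

>>> carry_out --motion '[0,0,0.1,0,0,0,0,0,0.1,0,0,0,0,0,0,0,0,0]'

```text
clock: 24.35
tool_pos: [0.3857, -0.3163, 0.1209]
eef_rot: [-0.221, 0.975, -0.0, 0.0]
contact_force: [-0.7, -0.5, -2.3]
opening: 0.565
```

>>> carry_out --motion '[0,0,0,0,0,0,0,0,0,0,0,0,0,0,0,0,0,0,0,0,-1,0,0,0,0,0,-3,0,0,0,0,0,-4,0,0,0,0,0,-4,0,0,0,0,0,0,0,0,0]' --hand 8.8

```text
clock: 25.35
tool_pos: [0.3868, -0.3169, 0.2437]
eef_rot: [-0.221, 0.975, -0.002, 0.002]
contact_force: [-0.3, -0.5, -0.6]
opening: 0.997
```

```bash
python3 - <<'E'
from h import *
print('mat');report(clusters(.09,.104,(.3,.63,-.41,-.22)))
print('ring');report(clusters(.028,.045,(.52,.6,-.02,.07)))
E
python3 go.py .557 .027 .2 115.5 .557 .027 .075
```

```text
mat
top 450 circ [ 387.2 -316.3] 33.9 rect [ 385.1 -315.6] [53.  52.2] 25.6 zmed 0.0975 mean [ 0.389  -0.3153]
top 331 circ [ 470.7 -315.8] 29.5 rect [ 470.1 -315.3] [57.4 56.2] 23.7 zmed 0.097 mean [ 0.4702 -0.3154]
top 229 circ [ 554.6 -318. ] 25.7 rect [ 554.7 -316.8] [48.7 47.8] 89.2 zmed 0.097 mean [ 0.5542 -0.316 ]
scene 536 circ [ 384.9 -318. ] 35.0 rect [ 384.5 -316.9] [52.9 51.6] 26.2 zmed 0.0987 mean [ 0.3878 -0.3169]
scene 439 circ [ 469.5 -317.8] 29.7 rect [ 469.9 -317.8] [57.3 57.2] 34.1 zmed 0.098 mean [ 0.4716 -0.3179]
scene 364 circ [ 554.6 -319.9] 25.8 rect [ 555.  -319.2] [49.8 48.5] 65.6 zmed 0.0976 mean [ 0.5562 -0.3183]
ring
top 148 circ [558.5  27. ] 21.8 rect [559.4  26.2] [41.7 41.7] 0.3 zmed 0.0345 mean [0.5586 0.0271]
scene 202 circ [556.7  25.2] 22.4 rect [557.2  26.2] [41.9 43.5] 27.1 zmed 0.0351 mean [0.558  0.0248]
t 25.55 pos [ 0.3849 -0.316   0.2399] open 0.995 F [ 0.   0.2 -1.3] turn [ 0.002 -0.001  0.   ]
[-30.3   23.55   3.99] cm
[ 0.   0.  12.5] cm
```

>>> carry_out --motion '[-2.3,1.8,0,0,0,0,-3.8,2.95,0,0,0,0,-4.2,3.2,0.5,0,0,0,-4.2,3.2,0.5,0,0,0,-4.2,3.2,1,0,0,0,-4.2,3.2,1,0,0,0,-3.9,3,1,0,0,0,-2.4,1.9,0,0,0,0]'

```text
clock: 26.55
tool_pos: [0.5523, 0.0153, 0.1987]
eef_rot: [-0.223, 0.975, 0.001, -0.001]
contact_force: [-0.2, -0.5, 0.5]
opening: 0.998
```

>>> carry_out --motion '[-1.1,1,0,0,0,0,0,0,3,0,0,0,0,0,3,0,0,0,0,0,0,0,0,0,0,0,0,0,0,0]'

```text
clock: 27.18
tool_pos: [0.5581, 0.0254, 0.1412]
eef_rot: [-0.22, 0.975, -0.0, 0.0]
contact_force: [-0.3, 0.2, -0.3]
opening: 0.997
```

```bash
python3 go.py .5577 .0262 .074 115.5
```

```text
t 27.18 pos [0.5581 0.0254 0.1412] open 0.997 F [-0.3  0.2 -0.3] turn [-0.     0.    -0.001]
[0.01 0.09 6.72] cm
```

>>> carry_out --motion '[0,0.1,2,0,0,0,0,0,2.5,0,0,0,0,0,1.4,0,0,0,0,0,0.8,0,0,0,0,0,0,0,0,0]'

```text
clock: 27.8
tool_pos: [0.5578, 0.0268, 0.0739]
eef_rot: [-0.221, 0.975, -0.0, 0.0]
contact_force: [0.6, 0.9, -0.5]
opening: 0.998
```

>>> carry_out --motion '[0,0,0,0,0,0,0,0,0,0,0,0,0,0,0,0,0,0,0,0,0,0,0,0,0,0,0,0,0,0,0,0,0,0,0,0]' --hand 0 --grip_force 25

```text
clock: 28.55
tool_pos: [0.5577, 0.0268, 0.0738]
eef_rot: [-0.221, 0.975, 0.0, 0.0]
contact_force: [-1.3, 0.3, 0.5]
opening: 0.48
```

```bash
python3 go.py .5577 .0262 .2 115.5 .492 .3043 .2  .492 .3043 .11
```

```text
t 28.55 pos [0.5577 0.0268 0.0738] open 0.48 F [-1.3  0.3  0.5] turn [0. 0. 0.]
[  0.03  -0.06 -12.62] cm
[-6.04 27.93  0.  ] cm
[0. 0. 9.] cm
```

>>> carry_out --motion '[0,0,-1,0,0,0,0,0,-3,0,0,0,0,0,-3,0,0,0,-0.3,1.4,-1.5,0,0,0,-0.7,3.3,0,0,0,0,-0.9,4.2,0,0,0,0,-1,4.6,0,0,0,0,-1,4.6,0,0,0,0]'

```text
clock: 29.55
tool_pos: [0.5136, 0.2094, 0.1586]
eef_rot: [-0.221, 0.975, 0.0, -0.0]
contact_force: [-0.3, 0.4, -1.7]
opening: 0.487
```

>>> carry_out --motion '[-0.9,4.2,0,0,0,0,-0.7,3.3,0,0,0,0,-0.4,1.8,0,0,0,0,-0.1,0.5,0,0,0,0,0,0,1,0,0,0,0,0,1,0,0,0,0,0,0,0,0,0,0,0,0,0,0,0]'

```text
clock: 30.55
tool_pos: [0.4919, 0.3039, 0.1385]
eef_rot: [-0.22, 0.975, -0.0, -0.0]
contact_force: [-0.1, -0.1, -1.0]
opening: 0.487
```

```bash
python3 - <<'E'
from h import *
p=snapshot('scene');cv2.imwrite('pics/c.png',cv2.resize(p['frame'][60:220,260:460,::-1],None,fx=3,fy=3))
E
python3 go.py .4918 .3045 .11 115.5  .4918 .3045 .081
```

```text
t 30.6 pos [0.4919 0.3042 0.1388] open 0.484 F [ 0.1 -0.2 -0.6] turn [ 0.  0. -0.]
[-0.01  0.03  2.88] cm
[0.  0.  2.9] cm
```

View pics/c.png

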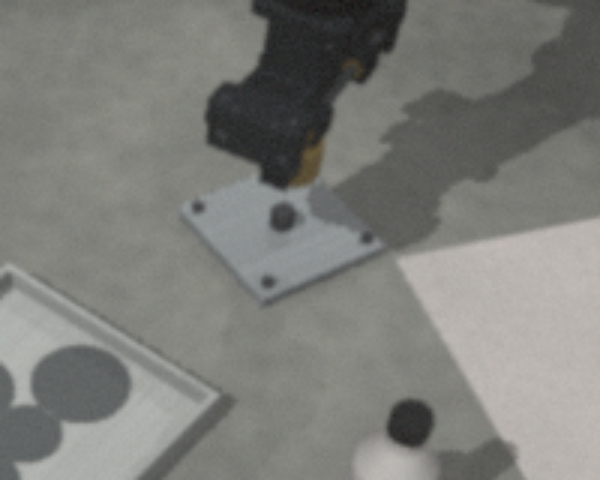

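The ring is held level above the post, which shows at about (283,215) px. I'll go down, slowly from the post top onward.

>>> carry_out --motion '[0,0,1.5,0,0,0,0,0,1.2,0,0,0,0,0,0.5,0,0,0,0,0,0.5,0,0,0,0,0,0,0,0,0]'

```text
clock: 31.22
tool_pos: [0.4915, 0.3044, 0.1014]
eef_rot: [-0.221, 0.975, -0.0, -0.0]
contact_force: [-0.1, -0.7, -0.7]
opening: 0.483
```

>>> carry_out --motion '[0,0,0.5,0,0,0,0,0,0.5,0,0,0,0,0,0.4,0,0,0,0,0,0.3,0,0,0,0,0,0.2,0,0,0,0,0,0,0,0,0]'

```text
clock: 31.98
tool_pos: [0.4916, 0.3044, 0.0826]
eef_rot: [-0.221, 0.975, -0.0, -0.0]
contact_force: [0.3, 0.7, -0.8]
opening: 0.485
```

```bash
python3 go.py .4918 .3045 .0808 115.5
```

```text
t 31.98 pos [0.4916 0.3044 0.0826] open 0.485 F [ 0.3  0.7 -0.8] turn [ 0. -0.  0.]
[-0.02 -0.    0.18] cm
```

>>> carry_out --motion '[0,0,0.1,0,0,0,0,0,0.08,0,0,0,0,0,0,0,0,0]'

```text
clock: 32.35
tool_pos: [0.4916, 0.3044, 0.0809]
eef_rot: [-0.221, 0.975, 0.0, -0.0]
contact_force: [0.4, 0.3, -1.7]
opening: 0.484
```

>>> carry_out --motion '[0,0,0,0,0,0,0,0,0,0,0,0,0,0,0,0,0,0,0,0,0,0,0,0,0,0,-1,0,0,0,0,0,-3,0,0,0,0,0,-5,0,0,0,0,0,-5,0,0,0]' --hand 8.8

```text
clock: 33.35
tool_pos: [0.4914, 0.3043, 0.2229]
eef_rot: [-0.221, 0.975, 0.0, -0.0]
contact_force: [-0.1, 0.2, -0.2]
opening: 1.003
```

```bash
python3 go.py .3857 -.3163 .24 115.5 .3857 -.3163 .1209
```

```text
t 33.35 pos [0.4914 0.3043 0.2229] open 1.003 F [-0.1  0.2 -0.2] turn [ 0. -0.  0.]
[ 36.26 -51.46  -1.71] cm
[ 0.    0.   11.91] cm
```

>>> carry_out --motion '[1.6,-2.3,-0.5,0,0,0,3,-4.26,-0.6,0,0,0,3,-4.26,-0.6,0,0,0,3,-4.26,0,0,0,0,3,-4.26,0,0,0,0,3,-4.26,0,0,0,0,3,-4.26,0,0,0,0,3,-4.26,0,0,0,0]'

```text
clock: 34.35
tool_pos: [0.4258, -0.0844, 0.2386]
eef_rot: [-0.221, 0.975, -0.0, 0.001]
contact_force: [0.3, -0.1, 0.4]
opening: 1.002
```

>>> carry_out --motion '[3,-4.26,0,0,0,0,3,-4.26,0,0,0,0,3,-4.26,0,0,0,0,3,-4.26,0,0,0,0,1.6,-2.3,0,0,0,0,0,0,0,0,0,0,0,0,1,0,0,0,0,0,0,0,0,0]'

```text
clock: 35.35
tool_pos: [0.3867, -0.314, 0.2273]
eef_rot: [-0.222, 0.975, 0.001, -0.0]
contact_force: [0.8, -0.3, -0.0]
opening: 1.001
```

```bash
python3 - <<'E'
from h import *
report(clusters(.036,.05,(.44,.55,.25,.36)))
p=snapshot('scene');cv2.imwrite('pics/d.png',cv2.resize(p['frame'][90:180,290:410,::-1],None,fx=4,fy=4))
E
python3 go.py .3857 -.3163 .23 115.5 .3857 -.3163 .1209
```

```text
top 168 circ [493.8 305.5] 23.0 rect [492.5 304.8] [41.1 43.7] 30.6 zmed 0.0408 mean [0.4922 0.3045]
scene 143 circ [492.5 302.6] 22.8 rect [492.  302.5] [42.9 43. ] 89.3 zmed 0.0417 mean [0.493  0.3021]
t 35.5 pos [ 0.387  -0.3148  0.2279] open 0.999 F [ 0.2 -0.2 -0. ] turn [0.    0.    0.002]
[ 0.18 -0.08 -0.21] cm
[ 0.    0.   10.91] cm
```

View pics/d.png

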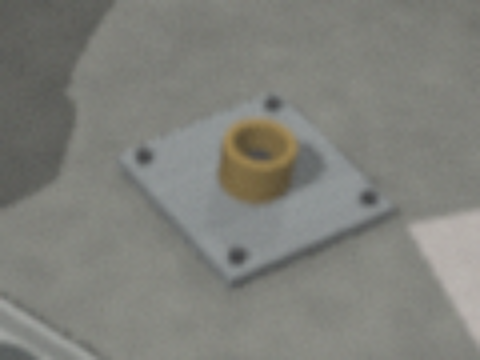

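The ring lies flat around the post, at about (258,160) px with its top at 0.042 m. Next I'll put the block back.

>>> carry_out --motion '[0.1,0,2.5,0,0,0,0,0,3,0,0,0,0,0,2.7,0,0,0,0,0,1.6,0,0,0,0,0,0.9,0,0,0,0,0,0,0,0,0]'

```text
clock: 36.25
tool_pos: [0.3858, -0.316, 0.1207]
eef_rot: [-0.221, 0.975, 0.0, -0.0]
contact_force: [0.4, 0.5, 0.7]
opening: 0.999
```

>>> carry_out --motion '[0,0,0,0,0,0,0,0,0,0,0,0,0,0,0,0,0,0,0,0,0,0,0,0,0,0,0,0,0,0,0,0,0,0,0,0]' --hand 0 --grip_force 35

```text
clock: 37.0
tool_pos: [0.3857, -0.3164, 0.1211]
eef_rot: [-0.221, 0.975, -0.0, 0.0]
contact_force: [-1.6, 1.8, 3.8]
opening: 0.564
```

```bash
python3 go.py .3857 -.3163 .24 115.5 .5398 .0851 .24 .5398 .0851 .1229
```

```text
t 37.0 pos [ 0.3857 -0.3164  0.1211] open 0.564 F [-1.6  1.8  3.8] turn [-0.  0.  0.]
[-0.000e+00  1.000e-02 -1.189e+01] cm
[-31.19  29.6    0.  ] cm
[ 0.    0.   11.71] cm
```

>>> carry_out --motion '[0,0,-1,0,0,0,0,0,-2,0,0,0,0,0,-3,0,0,0,0,0,-3,0,0,0,-0.7,0.7,-2.4,0,0,0,-2,1.9,-0.5,0,0,0,-3,2.8,0,0,0,0,-3.4,3.2,0,0,0,0]'

```text
clock: 38.0
tool_pos: [0.4301, -0.199, 0.2398]
eef_rot: [-0.22, 0.976, 0.0, -0.001]
contact_force: [0.7, 0.0, -5.8]
opening: 0.564
```

>>> carry_out --motion '[-3.6,3.4,0,0,0,0,-3.6,3.4,0,0,0,0,-3.6,3.4,0,0,0,0,-3.6,3.4,0,0,0,0,-3.2,3,0,0,0,0,-2.4,2.3,0,0,0,0,-1.5,1.5,0,0,0,0,-0.6,0.6,0,0,0,0]'

```text
clock: 39.0
tool_pos: [0.5394, 0.0858, 0.2397]
eef_rot: [-0.221, 0.975, 0.0, -0.001]
contact_force: [-0.1, 0.1, -6.0]
opening: 0.563
```

>>> carry_out --motion '[0,0,1.5,0,0,0,0,0,0.5,0,0,0,0,0,0,0,0,0,0,0,0,0,0,0]'

```text
clock: 39.5
tool_pos: [0.5398, 0.0846, 0.2199]
eef_rot: [-0.22, 0.975, -0.0, -0.0]
contact_force: [-0.6, -0.1, -6.5]
opening: 0.558
```

```bash
python3 go.py .5398 .0851 .22 115.5 .5398 .0851 .1229
```

```text
t 39.5 pos [0.5398 0.0846 0.2199] open 0.558 F [-0.6 -0.1 -6.5] turn [-0.    -0.    -0.001]
[-0.02  0.04 -0.01] cm
[0.   0.   9.71] cm
```

>>> carry_out --motion '[0,0,2.5,0,0,0,0,0,3,0,0,0,0,0,2.4,0,0,0,0,0,1,0,0,0,0,0,0.4,0,0,0,0,0,0.2,0,0,0,0,0,0,0,0,0]'

```text
clock: 40.38
tool_pos: [0.5402, 0.0853, 0.1255]
eef_rot: [-0.221, 0.975, 0.0, 0.001]
contact_force: [0.2, -0.3, -5.8]
opening: 0.565
```

```bash
python3 go.py .5398 .0851 .1229 115.5
```

```text
t 40.38 pos [0.5402 0.0853 0.1255] open 0.565 F [ 0.2 -0.3 -5.8] turn [-0.     0.001  0.   ]
[ 0.04 -0.    0.26] cm
```

Then release, rise and turn back to 107.2°.

>>> carry_out --motion '[0,0,0.1,0,0,0,0,0,0.1,0,0,0,0,0,0.05,0,0,0,0,0,0,0,0,0]'

```text
clock: 40.88
tool_pos: [0.5399, 0.0852, 0.1231]
eef_rot: [-0.221, 0.975, -0.0, 0.0]
contact_force: [-1.5, -1.3, 3.7]
opening: 0.562
```

>>> carry_out --motion '[0,0,0,0,0,0,0,0,0,0,0,0,0,0,0,0,0,0,0,0,-1,0,0,0,0,0,-3,0,0,0,0,0,-4,0,0,0,0,0,-4,0,0,0,0,0,0,0,0,0.145]' --hand 8.8

```text
clock: 41.88
tool_pos: [0.5413, 0.0858, 0.246]
eef_rot: [-0.148, 0.989, 0.001, 0.003]
contact_force: [-0.2, 0.6, -0.7]
opening: 1.001
```

```bash
python3 go.py .4703 -.317 .24 107.2 .4703 -.317 .1205
```

```text
t 41.88 pos [0.5413 0.0858 0.246 ] open 1.001 F [-0.2  0.6 -0.7] turn [ 0.001  0.007 -0.004]
[ 18.69 -36.38   0.6 ] cm
[ 0.    0.   11.95] cm
```

>>> carry_out --motion '[1.15,-2.2,0,0,0,0,2.05,-4,0,0,0,0,2.05,-4,0.2,0,0,0,2.05,-4,0.2,0,0,0,2.05,-4,0,0,0,0,2.05,-4,0,0,0,0,2.05,-4,0,0,0,0,2.05,-4,0,0,0,0]'

```text
clock: 42.88
tool_pos: [0.4807, -0.2506, 0.2391]
eef_rot: [-0.15, 0.989, -0.0, 0.0]
contact_force: [0.0, 0.1, -0.4]
opening: 1.001
```

>>> carry_out --motion '[2.05,-4,0,0,0,0,1.1,-2.1,0,0,0,0,0,0,0,0,0,0,0,0,1,0,0,0,0,0,0,0,0,0]'

```text
clock: 43.5
tool_pos: [0.469, -0.3147, 0.2277]
eef_rot: [-0.151, 0.989, 0.001, -0.001]
contact_force: [-0.2, -0.9, -0.0]
opening: 0.998
```

```bash
python3 go.py .4703 -.317 .24 107.2 .4703 -.317 .1205
```

```text
t 43.5 pos [ 0.469  -0.3147  0.2277] open 0.998 F [-0.2 -0.9 -0. ] turn [ 0.002 -0.001  0.003]
[-0.05 -0.26 -1.23] cm
[ 0.    0.   11.95] cm
```

>>> carry_out --motion '[0,-0.1,2.5,0,0,0,0,0,3,0,0,0,0,0,2.7,0,0,0,0,0,1.6,0,0,0,0,0,0.9,0,0,0,0,0,0,0,0,0]'

```text
clock: 44.25
tool_pos: [0.4694, -0.3173, 0.1213]
eef_rot: [-0.15, 0.989, 0.0, -0.0]
contact_force: [0.7, 0.9, 0.2]
opening: 0.997
```

>>> carry_out --motion '[0,0,0,0,0,0,0,0,0,0,0,0,0,0,0,0,0,0,0,0,0,0,0,0,0,0,0,0,0,0,0,0,0,0,0,0]' --hand 0

```text
clock: 45.0
tool_pos: [0.4693, -0.3176, 0.1217]
eef_rot: [-0.15, 0.989, -0.0, 0.0]
contact_force: [-1.3, 1.2, 5.9]
opening: 0.644
```

```bash
python3 go.py .4703 -.317 .24 107.2 .5013 .0087 .24 .5013 .0087 .1225
```

```text
t 45.0 pos [ 0.4693 -0.3176  0.1217] open 0.644 F [-1.3  1.2  5.9] turn [-0.  0.  0.]
[ -0.11   0.03 -11.83] cm
[-12.59  30.2    0.  ] cm
[ 0.    0.   11.75] cm
```

>>> carry_out --motion '[0,0,-1,0,0,0,0,0,-2,0,0,0,0,0,-3,0,0,0,0,0,-3,0,0,0,-0.3,0.7,-2.4,0,0,0,-1,2.2,-0.5,0,0,0,-1.6,4,0,0,0,0,-1.8,4.4,0,0,0,0]'

```text
clock: 46.0
tool_pos: [0.4799, -0.1953, 0.24]
eef_rot: [-0.149, 0.989, 0.0, -0.001]
contact_force: [0.5, 0.8, -6.3]
opening: 0.642
```

>>> carry_out --motion '[-1.8,4.4,0,0,0,0,-1.8,4.4,0,0,0,0,-1.8,4.2,0,0,0,0,-1.4,3.4,0,0,0,0,-0.8,1.9,0,0,0,0,-0.3,0.6,0,0,0,0,0,0,2,0,0,0,0,0,0,0,0,0]'

```text
clock: 47.0
tool_pos: [0.499, 0.0065, 0.2192]
eef_rot: [-0.149, 0.989, -0.001, -0.002]
contact_force: [-0.4, 0.3, -6.2]
opening: 0.64
```

```bash
python3 go.py .5003 .0083 .22 107.2 .5003 .0083 .1237
```

```text
t 47.0 pos [0.499  0.0065 0.2192] open 0.64 F [-0.4  0.3 -6.2] turn [-0.    -0.005 -0.001]
[-0.18  0.14 -0.08] cm
[0.   0.   9.63] cm
```

>>> carry_out --motion '[-0.1,0.1,2.5,0,0,0,0,0,3,0,0,0,0,0,2.2,0,0,0,0,0,1,0,0,0,0,0,0.4,0,0,0,0,0,0.2,0,0,0,0,0,0,0,0,0]'

```text
clock: 47.88
tool_pos: [0.5013, 0.0093, 0.1279]
eef_rot: [-0.149, 0.989, 0.0, 0.001]
contact_force: [0.2, -0.2, -6.5]
opening: 0.639
```

```bash
python3 go.py .5003 .0083 .1237 107.2
```

```text
t 47.88 pos [0.5013 0.0093 0.1279] open 0.639 F [ 0.2 -0.2 -6.5] turn [-0.     0.001 -0.   ]
[ 0.13 -0.07  0.42] cm
```

>>> carry_out --motion '[0.1,0,0.2,0,0,0,0,0,0.12,0,0,0,0,0,0.1,0,0,0,0,0,0,0,0,0]'

```text
clock: 48.38
tool_pos: [0.5, 0.0091, 0.1237]
eef_rot: [-0.15, 0.989, -0.0, 0.0]
contact_force: [-1.4, 0.3, 2.1]
opening: 0.641
```

>>> carry_out --motion '[0,0,0,0,0,0,0,0,0,0,0,0,0,0,0,0,0,0,0,0,-1,0,0,0,0,0,-3,0,0,0,0,0,-4,0,0,0,0,0,-4,0,0,0,0,0,0,0,0,0]' --hand 8.8

```text
clock: 49.38
tool_pos: [0.5014, 0.0092, 0.2462]
eef_rot: [-0.149, 0.989, -0.0, 0.003]
contact_force: [0.2, -0.5, 0.6]
opening: 0.995
```

```bash
python3 go.py .5555 -.3184 .24 107.2 .5555 -.3184 .1195
```

```text
t 49.38 pos [0.5014 0.0092 0.2462] open 0.995 F [ 0.2 -0.5  0.6] turn [-0.001  0.006 -0.001]
[  4.52 -32.9    0.62] cm
[ 0.    0.   12.05] cm
```

>>> carry_out --motion '[0.4,-2.8,0,0,0,0,0.6,-4.5,0.2,0,0,0,0.6,-4.8,0.2,0,0,0,0.6,-4.8,0,0,0,0,0.6,-4.8,0,0,0,0,0.6,-4.8,0,0,0,0,0.6,-4,0,0,0,0,0.4,-2.3,0,0,0,0]'

```text
clock: 50.38
tool_pos: [0.5539, -0.3201, 0.2377]
eef_rot: [-0.148, 0.989, -0.0, -0.001]
contact_force: [0.6, 0.9, 1.0]
opening: 0.999
```

>>> carry_out --motion '[0,0,0,0,0,0,0,0,1,0,0,0,0,0,0,0,0,0]'

```text
clock: 50.75
tool_pos: [0.5545, -0.3152, 0.228]
eef_rot: [-0.151, 0.989, 0.001, -0.001]
contact_force: [0.1, 0.0, 0.2]
opening: 0.997
```

```bash
python3 go.py .5555 -.3184 .23 107.2 .5555 -.3184 .1195
```

```text
t 50.75 pos [ 0.5545 -0.3152  0.228 ] open 0.997 F [0.1 0.  0.2] turn [ 0.003 -0.002  0.003]
[-0.   -0.34 -0.2 ] cm
[ 0.    0.   11.05] cm
```

>>> carry_out --motion '[0,-0.2,2.5,0,0,0,0,0,3,0,0,0,0,0,2.8,0,0,0,0,0,1.6,0,0,0,0,0,0.9,0,0,0,0,0,0,0,0,0]'

```text
clock: 51.5
tool_pos: [0.5557, -0.3189, 0.1212]
eef_rot: [-0.15, 0.989, 0.0, -0.0]
contact_force: [-1.0, 0.2, 0.1]
opening: 0.998
```

>>> carry_out --motion '[0,0,0,0,0,0,0,0,0,0,0,0,0,0,0,0,0,0,0,0,0,0,0,0,0,0,0,0,0,0,0,0,0,0,0,0]' --hand 0

```text
clock: 52.25
tool_pos: [0.5555, -0.3189, 0.1214]
eef_rot: [-0.15, 0.989, 0.0, -0.0]
contact_force: [-0.4, 0.7, 3.0]
opening: 0.558
```

```bash
python3 go.py .5555 -.3184 .24 107.2 .5758 -.0325 .24 .5758 -.0325 .1215
```

```text
t 52.25 pos [ 0.5555 -0.3189  0.1214] open 0.558 F [-0.4  0.7  3. ] turn [ 0. -0.  0.]
[-1.000e-02  5.000e-02 -1.186e+01] cm
[-10.39  26.71   0.  ] cm
[ 0.    0.   11.85] cm
```

>>> carry_out --motion '[0,0,-1,0,0,0,0,0,-2,0,0,0,0,0,-3,0,0,0,0,0,-3,0,0,0,0,0,-2.4,0,0,0,-0.8,2,-0.5,0,0,0,-1.3,3.3,0,0,0,0,-1.6,4.1,0,0,0,0]'

```text
clock: 53.25
tool_pos: [0.5624, -0.2171, 0.24]
eef_rot: [-0.149, 0.989, 0.0, -0.0]
contact_force: [0.5, -0.0, -6.5]
opening: 0.564
```

>>> carry_out --motion '[-1.6,4.1,0,0,0,0,-1.6,4.1,0,0,0,0,-1.5,4,0,0,0,0,-1.3,3.2,0,0,0,0,-0.7,1.9,0,0,0,0,0,0,0,0,0,0,0,0,2,0,0,0,0,0,0,0,0,0]'

```text
clock: 54.25
tool_pos: [0.5745, -0.0358, 0.2188]
eef_rot: [-0.148, 0.989, -0.001, -0.002]
contact_force: [-0.8, 0.2, -6.8]
opening: 0.558
```

```bash
python3 go.py .5758 -.0325 .22 107.2 .5758 -.0325 .1234
```

```text
t 54.25 pos [ 0.5745 -0.0358  0.2188] open 0.558 F [-0.8  0.2 -6.8] turn [-0.001 -0.005 -0.002]
[-0.22  0.28 -0.12] cm
[0.   0.   9.66] cm
```

>>> carry_out --motion '[-0.1,0.1,2.5,0,0,0,0,0,3,0,0,0,0,0,2.2,0,0,0,0,0,1,0,0,0,0,0,0.4,0,0,0,0,0,0.2,0,0,0,0,0,0,0,0,0]'

```text
clock: 55.12
tool_pos: [0.577, -0.0322, 0.1278]
eef_rot: [-0.149, 0.989, -0.0, 0.001]
contact_force: [-0.1, -0.1, -7.1]
opening: 0.56
```

```bash
python3 go.py .5758 -.0325 .1234 107.2
```

```text
t 55.12 pos [ 0.577  -0.0322  0.1278] open 0.56 F [-0.1 -0.1 -7.1] turn [-0.     0.001 -0.   ]
[0.13 0.01 0.44] cm
```

Set down, release, rise and back the arm off toward the side.

>>> carry_out --motion '[0.1,0,0.2,0,0,0,0,0,0.14,0,0,0,0,0,0.1,0,0,0,0,0,0,0,0,0]'

```text
clock: 55.62
tool_pos: [0.5756, -0.0325, 0.1234]
eef_rot: [-0.15, 0.989, -0.0, 0.0]
contact_force: [-2.7, -1.1, 1.5]
opening: 0.561
```

>>> carry_out --motion '[0,0,0,0,0,0,0,0,0,0,0,0,0,0,0,0,0,0,0,0,-1,0,0,0,0,0,-3,0,0,0,0,0,-4,0,0,0,0,0,-4,0,0,0,0,0,-2,0,0,0]' --hand 8.8

```text
clock: 56.62
tool_pos: [0.5764, -0.0322, 0.2658]
eef_rot: [-0.15, 0.989, -0.0, 0.002]
contact_force: [-1.0, 0.1, -0.0]
opening: 1.002
```

>>> carry_out --motion '[0.5,-2,-1,0,0,0,1,-4,0,0,0,0,1,-4,0,0,0,0,1,-4,0,0,0,0,1,-4,0,0,0,0,1,-4,0,0,0,0,0.5,-2,0,0,0,0,0,0,0,0,0,0]'

```text
clock: 57.62
tool_pos: [0.589, -0.2804, 0.2728]
eef_rot: [-0.148, 0.989, 0.0, 0.0]
contact_force: [0.4, 0.2, -0.3]
opening: 0.996
```

```bash
python3 - <<'E'
from h import *
report(clusters(.094,.108,(.42,.68,-.11,.16)))
print('ring');report(clusters(.036,.05,(.44,.55,.25,.36)))
p=snapshot('scene');save(p,'e.png')
for o in('oil_bottle','oring_bin','scraper'):
    c=cloud(p,finder.masks_of(p,o)[0]['pixels']);print(o,np.median(c,0).round(3),c.min(0).round(3),c.max(0).round(3))
s=monitor.get_state();print(s['clock'],s['tool_pos'],s['contact_force'])
E
```

```text
top 272 circ [500.8   9.1] 28.8 rect [500.4   9.3] [54.5 56. ] 89.9 zmed 0.0996 mean [0.5004 0.0092]
top 463 circ [540.4  84.9] 34.4 rect [539.9  85. ] [50.  50.5] 26.2 zmed 0.0997 mean [0.5398 0.085 ]
top 203 circ [575.5 -33.1] 25.0 rect [575.  -33.6] [47.3 49. ] 89.5 zmed 0.0993 mean [ 0.5756 -0.0331]
scene 305 circ [499.7   7.4] 29.6 rect [499.8   7.5] [56.8 56.3] 73.3 zmed 0.1004 mean [0.5008 0.007 ]
scene 455 circ [537.6  84.2] 35.4 rect [538.4  83.7] [51.  52.7] 26.2 zmed 0.1008 mean [0.5398 0.0825]
scene 272 circ [574.5 -34.8] 25.8 rect [574.3 -34.4] [48.8 49.1] 12.6 zmed 0.1001 mean [ 0.5754 -0.0345]
ring
top 170 circ [492.8 305. ] 23.2 rect [492.5 304.9] [40.8 44. ] 14.5 zmed 0.0406 mean [0.4922 0.3044]
scene 146 circ [490.8 303.7] 23.1 rect [492.7 303. ] [42.3 40.6] 74.7 zmed 0.0417 mean [0.4931 0.3023]
oil_bottle [0.759 0.165 0.081] [ 0.672  0.149 -0.001] [0.778 0.289 0.135]
oring_bin [0.781 0.022 0.011] [ 0.719 -0.04  -0.001] [0.83  0.098 0.044]
scraper [ 0.812 -0.179  0.024] [ 0.69  -0.197  0.001] [ 0.857 -0.161  0.03 ]
58.025 [ 0.58953272 -0.27833401  0.27294327] [ 0.42641533  0.01146646 -0.26203337]
```

View pics/e.png

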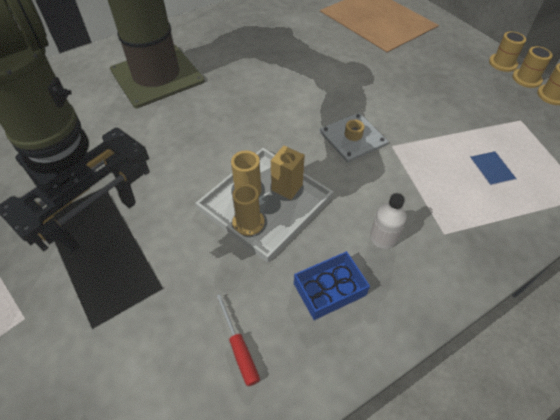

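The three tall parts are back in the tray (at about 245,170, 287,172 and 247,210 px). The ring is on the post (354,128 px), the bystanders haven't moved, and the arm is clear.

```bash
python3 -c "
from plant import workorder; print(workorder.finish_job())"
```

```text
the job is handed in; nothing more can be done
None
```

The job is done and handed in at about 58 s of the 136 s allowed; no verdict is reported. I stood the flanged sleeve, plain sleeve and square block on the mat and put the gland ring over the post. Then I returned the block, the plain sleeve and the flanged sleeve to their places in the tray.

**Last camera checks:**
- **Tall parts:** all three stand upright within about 2 mm of where they started.
- **Gland ring:** it lies flat around the post, within about 2 mm of the stand's centre, with its top 41–42 mm above the bench (42 mm expected).
- **Bystanders:** the oil bottle, O-ring bin and screwdriver are where they were.
- **Arm:** it is clear of everything, with contact force near zero.

**Disagreements:** the two cameras differ by 1–2 mm throughout. The gripper opening read about 1.7 mm under the nominal diameter on the plain sleeve and the ring, but both held firmly. No check failed.

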